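Amber flask into the heating mantle

TASK

Take the amber round-bottom flask with the orange cap out of its cork ring and lower it gently into the deep well of the white heating mantle, so that it ends up sitting upright on the seat at the bottom, let go. Set it down softly: do not drop it in and do not push it down hard. Leave the green flask and the beaker as they are.

Things in the scene. Friction and masses are not known exactly. Their poses are not given: they have to be found in the camera images.
- amber_flask_center (a point): Amber glass round-bottom flask, 118 mm tall, 0.12 kg: 64 mm ball, 24 mm neck, orange ribbed screw cap 32 mm across and 30 mm tall. The point is on its axis half-way up (59 mm above its lowest point), z along the axis, up. Grasp the cap; its middle is 44 mm above this point. Weighted low, it rights itself. It stands in a fixed cork ring 84 mm wide, 25 mm high, this point 72 mm above the bench.
- green_flask_center (a point): The same point on the bystander flask, of the same size and shape but of green glass with a green cap, in a second cork ring. Leave it alone.
- well_mouth (a point): Mouth centre of the heating mantle's well, level with the rim, 82 mm above the bench; z up, -x to its low blue control box. White round housing, fixed, 120 mm across. The well is 86 mm wide and 60 mm deep to a smooth grey seat ring with a 40 mm hole, in which the flask's ball rests centred: amber_flask_center is then 8 mm below this point, the cap's middle 36 mm above it.
- beaker_center (a point): Centre, half-way up, of an empty loose beaker, 56 mm across and 70 mm tall, standing near by. Leave it alone.
Mind the look-alikes: they are no part of the job. Of the things that look like the part that bears amber_flask_center, the middle-sized one is meant. Leave any yellow look-alike of the part that bears well_mouth alone.

How it is judged:
At the end, for the whole second after the job is handed in: The amber flask sits in the well of the mantle, its axis within 15 mm of the well's axis, its centre below the rim (nominally 8 mm below), upright within 17 degrees, at rest and released (horizontal distance between amber_flask_center and well_mouth below 0.015 m and z of amber_flask_center in the frame of well_mouth below 0 m and angle between amber_flask_center's own z axis and vertical below 0.3 rad and linear speed of amber_flask below 0.03 m/s and contact force between amber_flask and the fingers below 0.1 N); the robot touches nothing.
It fails at once if the amber flask dropped: let go over the mantle while still more than 15 mm above its seat (horizontal distance between amber_flask_center and well_mouth below 0.06 m and z of amber_flask_center in the frame of well_mouth above 0.007 m and contact force between amber_flask and the fingers below 0.1 N).
It fails at once if the amber flask knocked or pressed against the mantle with more than 25 N (contact force between amber_flask and mantle above 25 N).
It fails at once if the green flask moved more than 20 mm (distance of green_flask_center from where it was at the start of the episode above 0.02 m).
It fails at once if the beaker moved more than 20 mm (distance of beaker_center from where it was at the start of the episode above 0.02 m).
It also fails if it takes over 42 s, if anything falls off the work surface, if the arm or the gripper's body presses on something with over 40 N, if the wrist force passes 120 N, or if a joint passes its speed limit or range.

ROBOT

A 7-joint arm with a two-finger parallel gripper is mounted at the origin on a cart in front of the work surface, level with it; the furniture and walls round the work are solid. World frame = base frame: x ahead of the robot, y to its left, z up, the work surface at z = 0. Lengths are in m, angles in rad, forces in N, time in s.
With the tool pointing down it reaches from about 0.4 to 0.75 m from the base axis. Payload 19.5 kg.
Tool frame: the origin (TCP) lies between the finger pads; the fingertips stand r.nose_length ahead of it and the grasp point (between the pads) lies 6 mm ahead of it (r.nose_length is the distance from the TCP to the fingertips, in m); z points along the fingers, y is the line along which they close (so a half turn about z gives the same grasp; the last joint's range is limited). The gripper opens to 85 mm and grips with 20 to 120 N. Pads are 22 mm wide; open, the fingers measure 114 mm over their backs; the gripper's body (76 mm by 85 mm) begins 54 mm behind the grasp point. The pads swing forward as they close: fully open they stand 13 mm farther back than shut.
Start: joints at [-1.325, 0.707, -0.028, 1.485, 0.022, 0.951, -0.075], TCP at [0.163, 0.551, 0.256] pointing down, gripper open.
Joint ranges: [-2.71, 2.71], [-0.32, 2.16], [-1.57, 1.52], [0, 2.45], [-1.46, 4.6], [0, 2.02], [-2.83, 2.83]. Speed limits (rad/s): [1.89, 1.89, 2.57, 2.57, 3.01, 3.01, 3.01].

INTERFACE

Orientations are given as a unit quaternion [w, x, y, z].
In Python, from workcell import r gives the robot as it stands. The module is installed in compiled form; this text tells all that it offers.
- The arm moves only by the shell command python3 -m crank 'ROWS'. ROWS is JSON, one flat list of numbers, 7 for each row, row after row: the shift along the world's x, y, z normalised to -1 to 1, where 1 is 50 cm, then the turn, a rotation vector about the world's x, y, z normalised to -1 to 1, where 1 is 45 degrees, then the finger opening in mm, from 0 to 85.4. In form: [x, y, z, wx, wy, wz, grip, x, y, z, wx, wy, wz, grip, ...]. A call has 1 to 20 rows; each row is the pose to reach, as a shift and turn from the pose commanded when the call began; what a row does not reach only later rows make up. A row lasts 1/10 s, in which the tool goes at most 50 mm and 8.59 degrees, less where a joint would pass 70% of its speed; a pose out of reach is approached as far as the arm can. A call with a number of a shift or a turn outside -1 to 1 is refused whole. A call with a gripper value outside its range is refused whole. The fingers move at their own pace and stop on an object; the grip force is fixed at half the most. Time passes only in rows, so rows that repeat a pose let the fingers close. It gives the time, the measured TCP pose, the force, the opening and the grip force at its end, in the units of the state.
- r.read_state(): the state, without advancing time (a new reading comes with each control period).
- r.capture(name): name is "side" or "top" or "wrist"; returns a dict with "color" (480x640x3 uint8, red, green, blue), "fx", "fy", "cx", "cy" (pixels), "world_from_camera" (4x4, takes a point from camera to world coordinates). Camera axes: x right, y up, looking along -z (the intrinsics and any distortion apply to the point x, -y, -z); pixel columns grow to the right and rows downward; lengths in m; the calibration is good to about 2 mm. A picture is of the moment at which its call begins. There is no depth.
- r.sign_off(): hands the job in; it is judged then, once.
The state is a dict: "time_s": time; "joint_pos": joint angles; "qd": joint speeds; "effort": joint torques, N m; "position": TCP position; "orientation": TCP orientation; "wrist_force": force on the tool from outside, world axes, zero at the start; "torque": the same for the moment, N m; "width": opening from 0.0 (shut) to 1.0 (fully open); "grasp_force": force on a finger pad.
Only numpy, scipy, OpenCV 4.12 (cv2) and the standard library are available. Lean on these libraries where they do the work, as an engineer would, in place of code of your own. Each camera call takes 0.05 s, during which the arm holds its last target. There are 200 camera calls.

## Working session

There is one attempt and no reset: what is moved stays moved. The work goes in short steps, Python scripts to look and compute and a shell command to move; the robot and the scene stay as the last step left them, time stands still between calls to the robot, and variables do not carry over. Pictures are saved under pics/ and viewed, at most 10 in all, crops included, and the job is handed in when it is done.

```bash
mkdir -p pics; cat > h.py <<'E'
import numpy as np, cv2
from workcell import r
def ray(c,u,v):
    M=np.array(c["world_from_camera"]); d=np.array([(u-c["cx"])/c["fx"],-(v-c["cy"])/c["fy"],-1.0])
    return M[:3,3], M[:3,:3]@d
def onz(c,u,v,z):
    o,d=ray(c,u,v); return o+d*(z-o[2])/d[2]
def snap(n,f):
    c=r.capture(n); cv2.imwrite(f"pics/{f}.png",c["color"][:,:,::-1]); np.save(f"pics/{f}.npy",c,allow_pickle=True); return c
def load(f): return np.load(f"pics/{f}.npy",allow_pickle=True).item()
E
python3 - <<'E'
from h import *
s=r.read_state(); print(s["position"],s["orientation"],s["width"],r.nose_length)
for n in("top","side"):
    c=snap(n,n+"0"); print([k for k in c],c["fx"],c["cx"],c["cy"],np.round(c["world_from_camera"],3).tolist())
E
```

```text
[0.16314977 0.55113331 0.25585513] [-5.49643541e-05  1.43398881e-01  9.89664838e-01 -5.15671849e-04] 1.0013145511469894 0.025
['color', 'fx', 'fy', 'cx', 'cy', 'world_from_camera'] 466.92852946536954 327.113639900877 238.9928232152864 [[-0.026, 1.0, -0.015, 0.523], [-0.999, -0.026, -0.031, -0.019], [-0.032, 0.014, 0.999, 0.956], [0.0, 0.0, 0.0, 1.0]]
['color', 'fx', 'fy', 'cx', 'cy', 'world_from_camera'] 614.101751290397 318.7152022759483 245.04118138452483 [[0.828, 0.271, -0.491, -0.143], [-0.561, 0.4, -0.725, -1.01], [0.0, 0.876, 0.483, 0.753], [0.0, 0.0, 0.0, 1.0]]
```

View pics/top0.png

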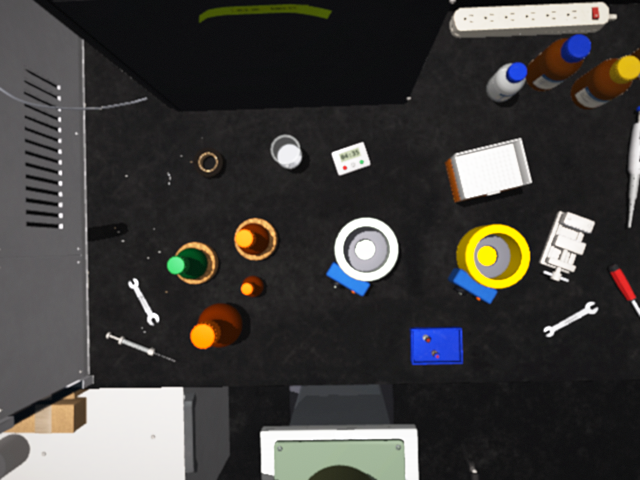

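View pics/side0.png

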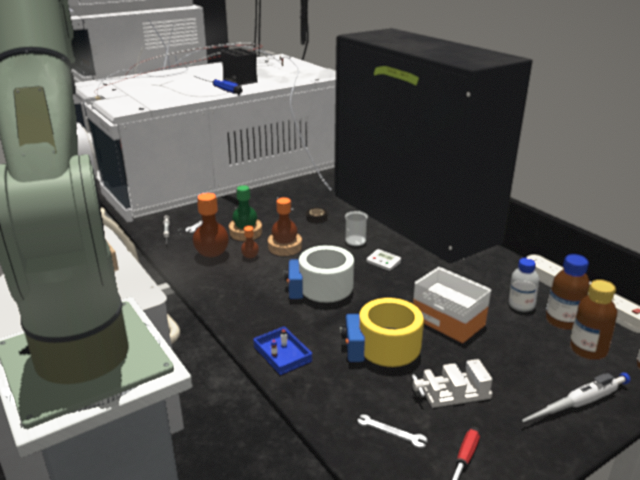

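The top view shows the middle-sized amber flask with its cap near (245,240) in its ring at (256,240). The green flask is at (195,262), the beaker at (287,152) and the white mantle at (366,250). In the side view the amber cap is near (284,207) and the white mantle near (326,273).

```bash
cat > m.py <<'E'
from h import *
def blob(c,lo,hi,box,pick=None):
    u0,v0,u1,v1=box; hsv=cv2.cvtColor(np.ascontiguousarray(c["color"][v0:v1,u0:u1]),cv2.COLOR_RGB2HSV)
    m=cv2.inRange(hsv,lo,hi); n,l,s,ce=cv2.connectedComponentsWithStats(m)
    i=1+np.argmax(s[1:,4]); return ce[i]+[u0,v0], s[i]+np.array([u0,v0,0,0,0]), (l==i)
def tri(a,b):
    (o1,d1),(o2,d2)=a,b; A=np.c_[d1,-d2]; t=np.linalg.lstsq(A,o2-o1,rcond=None)[0]
    p,q=o1+t[0]*d1,o2+t[1]*d2; return (p+q)/2,np.linalg.norm(p-q)
E
python3 - <<'E'
from m import *
t,s=load("top0"),load("side0")
ct,st,_=blob(t,(5,180,170),(22,255,255),(225,220,280,262)); cs,ss,_=blob(s,(3,170,150),(22,255,255),(268,190,300,222))
print("cap",ct,st,cs,ss, onz(t,*ct,0.122), onz(s,*cs,0.116), tri(ray(t,*ct),ray(s,*cs)))
# green
cg,sg,_=blob(t,(45,100,60),(90,255,255),(160,240,220,285)); print("green",cg,sg,onz(t,*cg,0.125))
def rim(c,box,name):
    b,st,m=blob(c,(0,0,205),(180,45,255),box); cnt=max(cv2.findContours(m.astype(np.uint8),0,1)[0],key=len)
    e=cv2.fitEllipse(cv2.convexHull(cnt)); u,v=e[0][0]+box[0],e[0][1]+box[1]; print(name,u,v,e[1],st,onz(c,u,v,0.082))
rim(t,(325,210,405,290),"rim top")
u0,v0,u1,v1=330,212,402,288
g=cv2.cvtColor(np.ascontiguousarray(t["color"][v0:v1,u0:u1]),cv2.COLOR_RGB2GRAY)
print(g[38,::2])
b,st,m=blob(s,(0,0,150),(180,60,255),(290,240,360,305)); print("mantle side",b,st)
print("beaker", onz(t,287,152,0.035), "ring", onz(t,256,240,0.025))
E
```

```text
cap [243.765625   239.24479167] [235 228  19  20 192] [283.17460317 201.        ] [277 198  13   7  63] [0.53910369 0.15725101 0.122     ] [0.55787912 0.1799262  0.116     ] (array([0.54057123, 0.1543665 , 0.13043627]), np.float64(0.003911251606883089))
green [180.44032922 262.07201646] [166 249  35  29 486] [0.5010756  0.27200852 0.125     ]
rim top 365.9324264526367 248.95494079589844 (62.91817855834961, 62.93222427368164) [ 335  218   63   63 1419] [ 0.51566666 -0.06322866  0.082     ]
[ 40  35 150 255 255 255 255  55  55 139 200 193 185 255 255 254 254 254
 254 254 254 255 254 186 190 186 182 181 155 125 253 255 254 255 130  11]
mantle side [326.03350515 260.23840206] [298 245  56  30 776]
beaker [0.71143873 0.08529311 0.035     ] ring [0.53876148 0.15309867 0.025     ]
```

```bash
python3 -m crank '[0,-0.1,0.03,0,0,0,85, 0,-0.18,0.06,0,0,0,85, 0,-0.26,0.06,0,0,0,85, 0.07,-0.31,0.06,0,0,0,85, 0.14,-0.36,0.06,0,0,0,85, 0.21,-0.41,0.06,0,0,0,85, 0.28,-0.46,0.06,0,0,0,85, 0.36,-0.53,0.06,0,0,0,85, 0.44,-0.6,0.06,0,0,0,85, 0.52,-0.66,0.04,0,0,0,85, 0.6,-0.71,0.02,0,0,0,85, 0.68,-0.75,0,0,0,0,85, 0.75,-0.79,0,0,0,0,85, 0.75,-0.79,0,0,0,0,85, 0.75,-0.79,0,0,0,0,85, 0.75,-0.79,0,0,0,0,85]'
python3 - <<'E'
from m import *
print(r.read_state()["joint_pos"])
c=snap("wrist","w1"); print(np.round(c["world_from_camera"],3).tolist(),c["fx"])
E
```

```text
time_s: 1.7
position: [0.5375, 0.157, 0.2563]
orientation: [-0.0, 0.143, 0.99, 0.0]
wrist_force: [0.7, 0.7, 0.3]
width: 0.993
grasp_force: 0.0
[-0.30090116  0.68353032 -0.07749246  1.539648    0.06099544  0.92127279
  0.88600962]
[[0.283, -0.911, -0.299, 0.461], [0.959, 0.269, 0.087, 0.18], [0.001, -0.311, 0.95, 0.374], [0.0, 0.0, 0.0, 1.0]] 431.68300036548
```

View pics/w1.png

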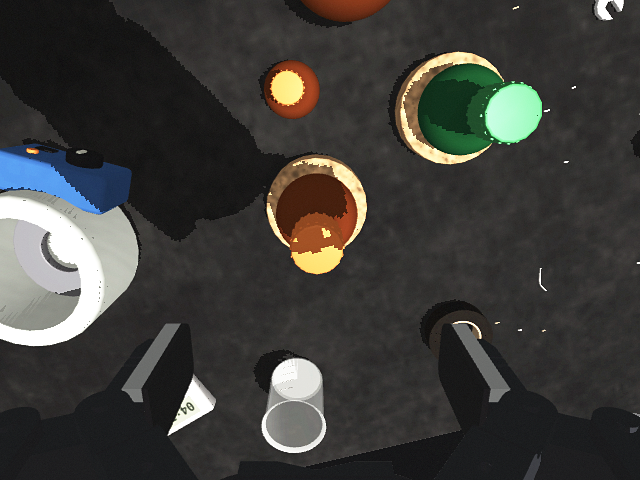

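The wrist view shows the amber cap's top disc centred near (317,249), half of it in the gripper's shadow. The ring is at (317,206), the green cap at (513,112) and the beaker at (294,410), so there is room for the fingers.

```bash
python3 - <<'E'
from m import *
c=load("w1")
b,st,m=blob(c,(8,120,150),(28,255,255),(280,215,355,285)); cnt=max(cv2.findContours(m.astype(np.uint8),0,1)[0],key=len)
(x,y),R=cv2.minEnclosingCircle(cnt); print(x+280,y+215,R,st)
for p in((x+280,y+215),(317,248)): print(onz(c,*p,0.131))
print("ring",onz(c,317,206,0.025))
E
```

```text
324.015625 239.6536464691162 37.29523849487305 [ 290  215   64   59 2211]
[0.53693423 0.16303763 0.131     ]
[0.54076494 0.1575864  0.131     ]
ring [0.54035808 0.15824207 0.025     ]
```

```bash
python3 -m crank '[0.005,-0.001,-0.06,0,0,0,75, 0.005,-0.001,-0.12,0,0,0,75, 0.005,-0.001,-0.17,0,0,0,75, 0.005,-0.001,-0.21,0,0,0,75, 0.005,-0.001,-0.24,0,0,0,75, 0.005,-0.001,-0.265,0,0,0,75, 0.005,-0.001,-0.272,0,0,0,75, 0.005,-0.001,-0.272,0,0,0,75, 0.005,-0.001,-0.272,0,0,0,75]'
python3 -c "
from h import *
snap('wrist','w2')"
```

```text
time_s: 2.65
position: [0.5409, 0.156, 0.121]
orientation: [0.0, 0.143, 0.99, 0.0]
wrist_force: [-0.2, -0.6, -0.4]
width: 0.878
grasp_force: 0.0
```

View pics/w2.png

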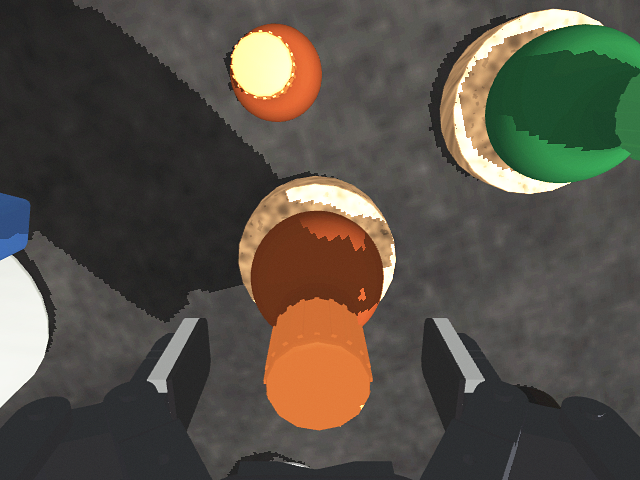

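The cap, with its top disc at (318,386), is centred between the open pads at u≈180 and u≈455. Closing now.

```bash
python3 -m crank '[0,0,0,0,0,0,60, 0,0,0,0,0,0,45, 0,0,0,0,0,0,30, 0,0,0,0,0,0,20, 0,0,0,0,0,0,20, 0,0,0,0,0,0,20, 0,0,0,0,0,0,20, 0,0,0,0,0,0,20]'
```

```text
time_s: 3.5
position: [0.5408, 0.156, 0.1204]
orientation: [0.0, 0.143, 0.99, 0.0]
wrist_force: [-0.5, 0.3, 4.5]
width: 0.36
grasp_force: 59.0
```

```bash
python3 -m crank '[0,0,0.01,0,0,0,20, 0,0,0.03,0,0,0,20, 0,0,0.06,0,0,0,20, 0,0,0.1,0,0,0,20, 0,0,0.14,0,0,0,20, 0,0,0.18,0,0,0,20, 0,0,0.22,0,0,0,20, 0,0,0.24,0,0,0,20, -0.002,-0.02,0.24,0,0,0,20, -0.005,-0.05,0.24,0,0,0,20, -0.01,-0.1,0.24,0,0,0,20, -0.017,-0.15,0.24,0,0,0,20, -0.023,-0.2,0.24,0,0,0,20, -0.03,-0.25,0.24,0,0,0,20, -0.034,-0.3,0.24,0,0,0,20, -0.04,-0.35,0.24,0,0,0,20, -0.045,-0.39,0.24,0,0,0,20, -0.05,-0.42,0.24,0,0,0,20, -0.05,-0.435,0.24,0,0,0,20, -0.05,-0.438,0.24,0,0,0,20]'
python3 -m crank '[0,0,0,0,0,0,20, 0,0,0,0,0,0,20, 0,0,0,0,0,0,20]'
python3 -c "
from h import *
snap('wrist','w3');snap('side','s3');snap('top','t3')
a=cv2.imread('pics/w3.png');b=cv2.imread('pics/s3.png')[120:360,180:420];t=cv2.imread('pics/t3.png')[180:320,290:430]
cv2.imwrite('pics/c3.png',np.hstack([cv2.resize(b,(400,400)),cv2.resize(t,(400,400))]))"
```

```text
time_s: 5.5
position: [0.5152, -0.0644, 0.2398]
orientation: [-0.0, 0.144, 0.99, -0.0]
wrist_force: [-0.3, 1.3, -2.4]
width: 0.356
grasp_force: 59.4
time_s: 5.8
position: [0.5158, -0.0625, 0.2402]
orientation: [-0.0, 0.143, 0.99, 0.0]
wrist_force: [-0.2, -0.5, -1.4]
width: 0.361
grasp_force: 59.4
```

View pics/w3.png

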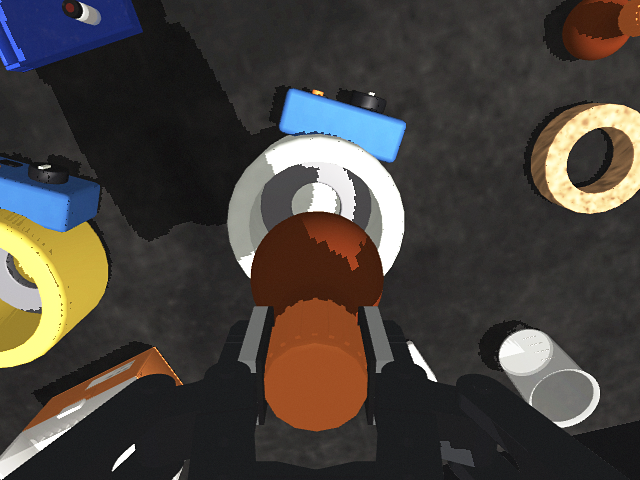

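View pics/c3.png

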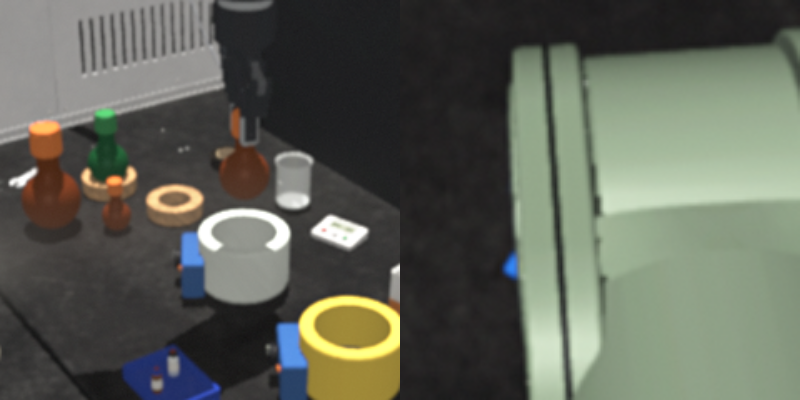

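The flask hangs upright in the grip with its ball at (317,275). The white mantle's rim behind it spans u≈228–404 with its top at v≈135, and its left and right edges bound the ball evenly. The beaker and the green flask are untouched. I will check the well's centre against this view.

```bash
python3 - <<'E'
from m import *
c=load("w3"); im=np.ascontiguousarray(c["color"]); hsv=cv2.cvtColor(im,cv2.COLOR_RGB2HSV)
m=cv2.inRange(hsv,(0,0,130),(180,40,255)); m[:130]=0; m[290:]=0; m[:,:215]=0; m[:,415:]=0
n,l,s,_=cv2.connectedComponentsWithStats(m); i=1+np.argmax(s[1:,4]); print(s[i])
P=[]
for v in range(150,262,4):
    xs=np.where(l[v]==i)[0]; P+= [onz(c,xs.min(),v,0.082)[:2],onz(c,xs.max()+1,v,0.082)[:2]]
P=np.array(P); A=np.c_[2*P,np.ones(len(P))]; q=np.linalg.lstsq(A,(P**2).sum(1),rcond=None)[0]
R=np.sqrt(q[2]+q[0]**2+q[1]**2); print("rim fit",q[:2],R,np.abs(np.hypot(*(P-q[:2]).T)-R).max())
from scipy.optimize import least_squares
for w in(P,P[:28]): print(least_squares(lambda x:np.hypot(*(w-x).T)-.06,q[:2],loss="soft_l1",f_scale=.001).x)
# ball: red-brown mask lower half edges
b=cv2.inRange(hsv,(0,120,40),(20,255,255)); 
row=[(v,np.where(b[v,230:400])[0][[0,-1]]+230) for v in(250,265,280)]; print(row)
M=np.array(c["world_from_camera"])
def proj(p):
    q=M[:3,:3].T@(np.array(p)-M[:3,3]); return c["cx"]-c["fx"]*q[0]/q[2], c["cy"]+c["fy"]*q[1]/q[2]
x,y,z=r.read_state()["position"]
print("pred ball",proj((x,y,z-.122+.045)),"pred captop",proj((x,y,z+.011)), onz(c,317,278,z-.077))
E
```

```text
[  228   134   176   144 11335]
rim fit [ 0.51525409 -0.06126263] 0.05865403965259851 0.0008989169458260352
[ 0.51714303 -0.06184913]
[ 0.51726849 -0.06190694]
[(250, array([256, 376])), (265, array([252, 380])), (280, array([250, 383]))]
pred ball (np.float64(313.91346053563285), np.float64(274.47106450211027)) pred captop (np.float64(313.34449162638356), np.float64(389.06480135719005)) [ 0.5179389  -0.0618986   0.16328387]
```

```bash
python3 -m crank '[0,0,-0.01,0,0,0,20, 0,0,-0.03,0,0,0,20, 0,0,-0.05,0,0,0,20, 0,0,-0.07,0,0,0,20, 0,0,-0.09,0,0,0,20, 0,0,-0.11,0,0,0,20, 0,0,-0.13,0,0,0,20, 0,0,-0.15,0,0,0,20, 0,0,-0.17,0,0,0,20, 0,0,-0.185,0,0,0,20, 0,0,-0.2,0,0,0,20, 0,0,-0.21,0,0,0,20, 0,0,-0.216,0,0,0,20, 0,0,-0.222,0,0,0,20, 0,0,-0.226,0,0,0,20, 0,0,-0.228,0,0,0,20, 0,0,-0.228,0,0,0,20, 0,0,-0.228,0,0,0,20]'
python3 -m crank '[0,0,-0.001,0,0,0,20, 0,0,-0.002,0,0,0,20, 0,0,-0.003,0,0,0,20, 0,0,-0.003,0,0,0,20, 0,0,-0.003,0,0,0,20]'
```

```text
time_s: 7.75
position: [0.5158, -0.0632, 0.1264]
orientation: [0.0, 0.143, 0.99, -0.0]
wrist_force: [0.1, -0.2, -0.6]
width: 0.358
grasp_force: 59.4
time_s: 8.25
position: [0.5157, -0.0632, 0.1248]
orientation: [0.0, 0.143, 0.99, -0.0]
wrist_force: [0.1, -0.1, -1.0]
width: 0.355
grasp_force: 59.4
```

```bash
python3 -m crank '[0,0,-0.001,0,0,0,20, 0,0,-0.002,0,0,0,20, 0,0,-0.003,0,0,0,20, 0,0,-0.003,0,0,0,20, 0,0,-0.003,0,0,0,20]'; python3 -m crank '[0,0,-0.001,0,0,0,20, 0,0,-0.002,0,0,0,20, 0,0,-0.002,0,0,0,20, 0,0,-0.002,0,0,0,20]'
```

```text
time_s: 8.75
position: [0.5157, -0.0632, 0.1233]
orientation: [0.0, 0.143, 0.99, -0.0]
wrist_force: [-0.9, -0.4, -1.7]
width: 0.36
grasp_force: 59.4
time_s: 9.15
position: [0.5157, -0.0631, 0.1225]
orientation: [0.0, 0.143, 0.99, -0.0]
wrist_force: [-2.3, 0.7, 6.0]
width: 0.359
grasp_force: 60.2
```

The wrist force rose by about 7 N at the expected height, so the flask is on its seat. Releasing.

```bash
python3 -m crank '[0,0,0,0,0,0,32, 0,0,0,0,0,0,36, 0,0,0,0,0,0,42, 0,0,0,0,0,0,50, 0,0,0,0,0,0,60, 0,0,0,0,0,0,70, 0,0,0,0,0,0,75, 0,0,0,0,0,0,75, 0,0,0,0,0,0,75]'
python3 -m crank '[0,0,0.02,0,0,0,75, 0,0,0.06,0,0,0,75, 0,0,0.12,0,0,0,75, 0,0,0.18,0,0,0,75, 0,0,0.24,0,0,0,75, 0,0,0.26,0,0,0,75, 0,0,0.26,0,0,0,75, 0,0,0.26,0,0,0,75, 0,0,0.26,0,0,0,75, 0,0,0.26,0,0,0,75]'
python3 -c "
from h import *
snap('wrist','w4');snap('side','s4')
a=cv2.imread('pics/w4.png')[0:420,110:530];b=cv2.imread('pics/s4.png')[120:360,180:420]
cv2.imwrite('pics/c4.png',np.hstack([cv2.resize(b,(400,400)),cv2.resize(a,(400,400))]))"
```

```text
time_s: 10.05
position: [0.5157, -0.0632, 0.1223]
orientation: [0.0, 0.143, 0.99, -0.0]
wrist_force: [-0.3, -0.1, -0.2]
width: 0.877
grasp_force: 0.0
time_s: 11.05
position: [0.5155, -0.0631, 0.2514]
orientation: [-0.001, 0.143, 0.99, -0.0]
wrist_force: [0.3, -0.7, -0.4]
width: 0.876
grasp_force: 0.0
```

View pics/c4.png

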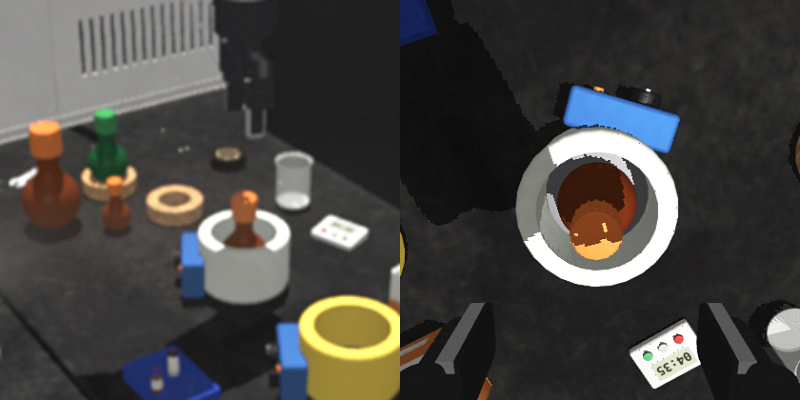

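The amber flask sits upright and centred in the white mantle, with the gripper clear above it. The green flask and the beaker are undisturbed.

```bash
python3 -c "
from workcell import r
print(r.sign_off())"
```

```text
the job is handed in; nothing more can be done
None
```

The amber flask is sitting upright on the seat in the white heating mantle and has been let go; the green flask and the beaker were not touched, and the job was handed in at about 11 s (no verdict was returned).

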